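# Paddle a specimen carrier onto the microscope stage

### The job

With the orange-handled paddle, fetch the white specimen carrier from the blue dock, balanced level on the blade, set it down on its feet in the open front end of the black stage's channel, draw the blade out from under it, then push the carrier gently along the channel with the paddle's tip until its feet drop into the hidden pockets and it lies flat on the rails. Never touch the carrier with the gripper or tip it; finally lay the paddle flat on the bench clear of the dock and stage, let go of it, and leave the V-block, the lens and the mouse alone.

Things in the scene. Friction and masses are not known exactly. Their poses are not given: they have to be found in the camera images.
- paddle: Transfer paddle, 160 g, flat on the bench at the start: steel blade 185 x 36 x 5 mm with an upright square orange handle (26 x 26 mm, its top 70 mm above the blade's underside). Origin: underside of the blade, under the handle's axis. +x runs along the blade to its square tip at 150 mm; the tail ends at -35 mm; z up.
- carrier: White plate 80 (x) x 104 (y) x 8 mm, about 110 g, on four feet (10 mm diameter, 6 mm long, at x +-28, y +-40 mm), with a copper pin fixed on top (29 mm tall overall) and a blue stripe on its +x edge. Origin: centre in plan, level with the feet's lower ends; the underside, bare for |y| < 35 mm to take the paddle, is 6 mm higher. Starts standing on the dock, +x along the dock's +x.
- dock: Fixed loading dock: two blue rails along x, 110 mm long, tops 50 mm above the bench, with a slot between them 54 mm wide and 38 mm deep, open at both ends. Base 130 x 126 x 12 mm. Origin: on the bench under the middle; its -x end faces the robot.
- stage: Fixed black microscope stage, x -83 to 102, y +-75 mm. Two aluminium rails along x, tops 50 mm above the bench, slot between them 54 wide, 34 mm deep, open at the -x end, which faces the robot. Fences outside the rails: inner faces y +-57, tops 64 mm high. White bridge across at x 50 to 86, underside 73, top 80 mm high. Origin: on the bench under the load point.
- load (a point): Load point: mid channel, level with the rail tops, axes as the stage's. Set the carrier down with its origin within 8 mm of it in x, 4 in y, squarely (stripe to +x): its feet then miss the pockets. Four blind pockets (16 x 22 mm, 10 deep) lie farther along: the carrier drops 6 mm, lies flat and meets a firm stop when its origin is 12 to 42 mm past this point in +x; where differs each time.
- v_block: Bystander: steel V-block 70 x 50 x 48 mm. Origin: centre of its underside.
- objective: Bystander: dark lens standing upright, 52 mm diameter, 85 mm tall. Origin: centre of its underside.
- mouse: Bystander: black computer mouse 100 x 60 x 30 mm. Origin: centre of its underside.
Mind the look-alikes: they are no part of the job. Several things look just like the stage: the one meant starts nearest to the robot's base.

How it is judged:
On the way, in this order (a step that is already met when the one before it is completed fails the run):
1. the carrier is lifted clear of the dock, resting on the paddle (height (world z) of carrier above 0.065 m and contact force between paddle and carrier above 0.3 N and contact force between carrier and dock below 0.05 N), for 0.3 s.
2. the carrier stands on its feet on the stage's rails, not yet home, free of the paddle (z of carrier in the frame of load between -0.002 and 0.003 m and horizontal distance between carrier and load below 0.03 m and contact force between paddle and carrier below 0.05 N), for 0.2 s.
3. pushed by the paddle, the carrier drops home (z of carrier in the frame of load below -0.0045 m and angle between carrier's own z axis and vertical below 0.03 rad), for 0.2 s.
At the end, for the whole second after the job is handed in: The carrier lies flat (within 0.03 rad) on the stage's rails with its feet at least 4.5 mm down in the pockets, inside the channel and at rest; the paddle lies flat on the bench (within 4 mm and 0.05 rad), at rest, touching neither carrier, stage nor dock (all of step 3 and z of carrier in the frame of load above -0.009 m and x of carrier in the frame of load between 0.005 and 0.05 m and y of carrier in the frame of load between -0.01 and 0.01 m and linear speed of each of carrier, paddle below 0.01 m/s and height (world z) of paddle below 0.004 m and angle between paddle's own z axis and vertical below 0.05 rad and contact force between paddle and carrier below 0.05 N and contact force between paddle and stage below 0.05 N and contact force between paddle and dock below 0.05 N).
It fails at once if the gripper or arm touches the carrier (contact force between any of the fingers, the arm and carrier above 0.3 N).
It fails at once if the carrier is tipped more than 0.2 rad (angle between carrier's own z axis and vertical above 0.2 rad).
It fails at once if the paddle presses on the carrier with more than 45 N (contact force between paddle and carrier above 45 N).
It fails at once if a bystander is moved more than 15 mm (distance of any of v_block, objective, mouse from where it was at the start of the episode above 0.015 m).
It also fails if it takes over 70 s, if anything falls off the work surface, if the arm or the gripper's body presses on something with over 40 N, if the wrist force passes 120 N, or if a joint passes its speed limit or range.

### The arm

A 7-joint arm with a two-finger parallel gripper is mounted at the origin on the work surface. World frame = base frame: x ahead of the robot, y to its left, z up, the work surface at z = 0. Lengths are in m, angles in rad, forces in N, time in s.
With the tool pointing down it reaches from about 0.4 to 0.85 m from the base axis. Payload 10.4 kg.
Tool frame: the origin (TCP) lies at the very end of the fingers, on their centre line; the grasp point (between the pads) lies 19 mm behind it; z points along the fingers, x is the direction in which the jaws open and shut, and the axes are right-handed (so a half turn about z gives the same grasp; the last joint's range is limited). The gripper opens to 87 mm and grips with 3 to 60 N. Pads are 19 mm wide; open, the fingers measure 117 mm over their backs; the gripper's body (75 mm by 190 mm) begins 51 mm behind the grasp point.
Start: joints at [1.13, 0.332, -0.065, 1.46, 0.022, 1.35, -0.088], TCP at [0.254, -0.571, 0.223] pointing down, gripper open.
Joint ranges: [-2.6, 2.6], [-0.5, 2.12], [-1.47, 1.34], [0.16, 2.42], [-1.27, 4.41], [0.06, 2.06], [-2.6, 2.6]. Speed limits (rad/s): [2.22, 2.22, 2.79, 2.79, 3.14, 3.14, 3.14].

### API

Orientations are given as [roll, pitch, yaw] about the fixed x, y, z axes, in that order (R = Rz(yaw) Ry(pitch) Rx(roll)).
In Python, from rig import state, camera, sign_off, trace gives the robot as it stands.
- The arm moves only by the tool jog_arm, never from a script. Its argument "motion" is a list of rows, each a list of 2 entries, a list of its own where there are three numbers: the shift along the tool's x, y, z in cm, then the turn, a rotation vector about the tool's x, y, z in rad. In form: [[[x, y, z], [rx, ry, rz]], ...]. A call has 1 to 5 rows; each row is the pose to reach, as a shift and turn from the pose commanded when the call began, along the tool's axes at that moment; what a row does not reach only later rows make up. A row lasts 1/8 s, in which the tool goes at most 62.5 mm and 10.7 degrees, less where a joint would pass 70% of its speed; a pose out of reach is approached as far as the arm can. A call with a gripper value outside its range is refused whole. "hand" is the closure, from -1 (fully open) to 1 (shut), set as the call begins (left out, the last holds). The fingers move at their own pace and stop on an object; the grip force is fixed at half the most. Time passes only in rows, so rows that repeat a pose let the fingers close. It gives the time, the measured TCP pose, the force and the opening at its end, in the units of the state.
- state(): the state, without advancing time (a new reading comes with each control period).
- camera(name): name is "scene" or "top" or "wrist"; returns a dict with "image" (400x640x3 uint8, red, green, blue), "camera_matrix" (3x3 intrinsics, pixels), "xyz" and "orientation" of the camera in the world. Camera axes: x right, y down, z forward; pixel columns grow to the right and rows downward; lengths in m; the calibration is good to about 2 mm. A picture is of the moment at which its call begins. There is no depth.
- sign_off(): hands the job in, once; it reports no verdict.
Trained networks look in the newest picture that a camera, given by its name, has taken for a name from the list of things; names that differ only in an ending like _2 or _b are one class to them, and where a whole thing is asked for, a point or a joint stands for the part that bears it (a point fixed in the world has none). Each returns a list of dicts, best first, with "conf" (0 to 1); they miss things now and then, are a little off and sometimes report something else, mostly with a low value. They report only what shows in the picture. A call takes as long as a camera call. They do not tell look-alikes from the thing itself.
- trace(camera, label): "mask" (400x640 bool, what is visible of it) and "at" ([column, row] in pixels, amid what is visible of it).
The state is a dict: "clock": time; "joints": joint angles; "dq": joint speeds; "joint_torque": joint torques, N m; "eef_pos": TCP position; "eef_rot": TCP orientation; "force": force on the tool from outside, world axes, zero at the start; "ft_torque": the same for the moment, N m; "grip_width": finger opening in m.
Only numpy, scipy, OpenCV 4.12 (cv2) and the standard library are available. Lean on these libraries where they do the work, as an engineer would, in place of code of your own. Each camera call takes 0.05 s, during which the arm holds its last target. There are 200 camera calls.

## Working session

There is one attempt and no reset: what is moved stays moved. The work goes in short steps, Python scripts to look and compute and a tool call to move; the robot and the scene stay as the last step left them, time stands still between calls to the robot, and variables do not carry over. Pictures are saved under pics/ and viewed, about 8 in all and at most 12, crops included, and the job is handed in when it is done.

Besides the shell and the picture viewer there is one more tool, called after ">>>" as name(argument=value, ...) on one line, values as JSON. jog_arm: Moves the arm, as the interface text tells. Its arguments: {"type":"object","properties":{"motion":{"type":"array","items":{"type":"array"}},"hand":{"type":"number"}},"required":["motion"]}

```bash
mkdir -p pics; ls; python3 - <<'E'
from rig import state,camera,trace
import cv2,numpy as np
s=state();print(s)
ims=[]
for c in ["scene","top"]:
    r=camera(c);print(c,r["camera_matrix"].tolist(),r["xyz"],r["orientation"])
    cv2.imwrite(f"pics/{c}0.png",r["image"][:,:,::-1])
    for l in ["paddle","carrier","dock","stage","v_block","objective","mouse"]:
        print(l,[(round(d["conf"],2),np.round(d["at"]).tolist(),int(d["mask"].sum())) for d in trace(c,l)])
E
```

```text
pics
{'clock': 0.0, 'joints': array([ 1.13040247,  0.33286329, -0.06467638,  1.46099299,  0.02161827,
        1.34990647, -0.08851348]), 'dq': array([-0.0006047 , -0.00025743, -0.00047096,  0.00013046,  0.00259203,
       -0.00086539, -0.00033924]), 'joint_torque': array([-8.23718383e-04, -6.23246813e+01,  2.42631300e-02, -3.89891696e+01,
       -6.13912032e-02,  3.95258074e-02,  1.35233317e-04]), 'eef_pos': array([ 0.25339728, -0.57087532,  0.22173459]), 'eef_rot': array([ 3.14149619e+00,  1.47107795e-03, -1.15301226e+00]), 'force': array([ 0.43728442, -0.00382313,  0.59972681]), 'ft_torque': array([ 0.03485691,  0.05402075, -0.0164581 ]), 'grip_width': 0.08681498434949868}
scene [[423.31209441517734, 0.0, 310.83505893836775], [0.0, 423.31209441517734, 197.50461952843798], [0.0, 0.0, 1.0]] [ 1.10002484 -0.57232914  1.10980061] [-2.5288948   0.00721297  0.73342115]
paddle [(0.42, [274.0, 248.0], 2857)]
carrier []
dock [(0.56, [365.0, 163.0], 703)]
stage [(0.89, [405.0, 210.0], 3116), (0.61, [227.0, 334.0], 4629), (0.49, [366.0, 161.0], 757), (0.32, [189.0, 269.0], 669)]
v_block [(0.93, [358.0, 109.0], 406), (0.4, [275.0, 249.0], 2847)]
objective [(0.87, [354.0, 230.0], 387)]
mouse [(0.63, [188.0, 270.0], 710)]
top [[484.49157854749393, 0.0, 311.9337030575413], [0.0, 484.49157854749393, 197.69506904611546], [0.0, 0.0, 1.0]] [ 0.4357868  -0.00673042  1.38668832] [-2.99365514 -0.01489123 -1.58656147]
paddle [(0.62, [301.0, 230.0], 867), (0.33, [213.0, 214.0], 1061)]
carrier [(0.56, [213.0, 211.0], 1118)]
dock [(0.88, [216.0, 226.0], 1067)]
stage [(0.82, [247.0, 135.0], 3533), (0.56, [370.0, 207.0], 2846), (0.55, [462.0, 175.0], 3846)]
v_block [(0.84, [158.0, 259.0], 645), (0.69, [450.0, 251.0], 706), (0.17, [215.0, 210.0], 1131)]
objective [(0.86, [309.0, 157.0], 304)]
mouse [(0.82, [449.0, 250.0], 745)]
```

```bash
python3 - <<'E'
import cv2
im=cv2.imread("pics/top0.png")[90:310,110:530]
cv2.imwrite("pics/top0c.png",cv2.resize(im,None,fx=1.9,fy=1.9,interpolation=cv2.INTER_CUBIC))
E
```

```text
(no output)
```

View pics/top0c.png

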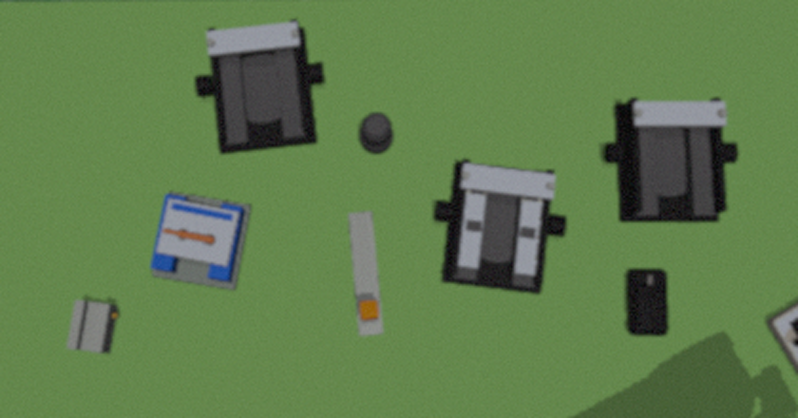

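View pics/scene0.png

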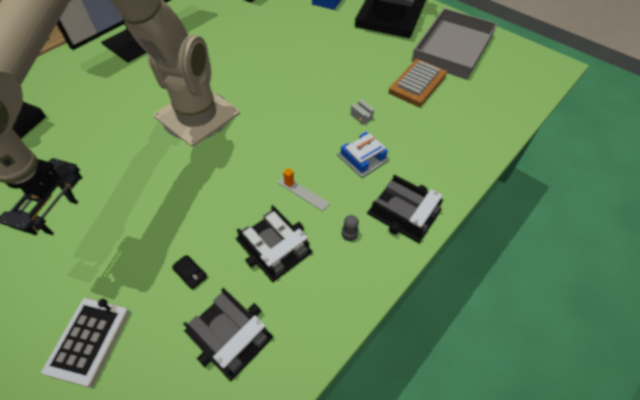

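Views show: real stage (bright rails, middle) at full pixel ≈(370,207), dock+carrier ≈(213,215), paddle ≈(301,230) with handle ≈(304,253), mouse (450,250), lens (308,157), V-block (158,259). Coarse positions next.

```bash
cat > h.py <<'E'
import numpy as np,cv2
from scipy.spatial.transform import Rotation as R
from rig import state,camera,trace
def ray(r,p,z):
    "world points at height z for pixels p (N,2)"
    p=np.atleast_2d(np.asarray(p,float));K=np.array(r["camera_matrix"])
    d=np.c_[p,np.ones(len(p))]@np.linalg.inv(K).T@R.from_euler("xyz",r["orientation"]).as_matrix().T
    c=np.array(r["xyz"]);return c+d*((z-c[2])/d[:,2])[:,None]
def proj(r,X):
    K=np.array(r["camera_matrix"]);Rm=R.from_euler("xyz",r["orientation"]).as_matrix()
    q=(np.atleast_2d(X)-np.array(r["xyz"]))@Rm@K.T;return q[:,:2]/q[:,2:]
def at(pose,pts):
    "object frame points -> world; pose x,y,yaw (z kept)"
    x,y,a=pose;pts=np.atleast_2d(np.asarray(pts,float));o=pts.copy()
    o[:,0]=x+np.cos(a)*pts[:,0]-np.sin(a)*pts[:,1];o[:,1]=y+np.sin(a)*pts[:,0]+np.cos(a)*pts[:,1];return o
E
python3 - <<'E'
from h import *
r=camera("top");im=r["image"];hsv=cv2.cvtColor(im,cv2.COLOR_RGB2HSV)
f=lambda c:np.array(c)/1.9+[110,90]
def show(n,c,z):print(n,np.round(ray(r,f(c),z)[:,:2],3).tolist())
show("blade tip, tail",[[360,212],[371,334]],.005)
show("handle top",[[369,310]],.07)
show("carrier corners",[[174,197],[242,205],[233,265],[163,253]],.064)
show("dock base",[[168,195],[250,206],[236,289],[152,277]],.006)
show("bridge corners",[[462,164],[554,172],[552,198],[461,188]],.08)
show("rail near ends",[[466,285],[531,290]],.0)
show("fence nearcorners",[[444,280],[540,291]],.03)
show("rails inner far, near",[[487,195],[481,268],[520,197],[513,270]],.05)
E
```

```text
blade tip, tail [[0.631, 0.006], [0.447, -0.009]]
handle top [[0.481, -0.006]]
carrier corners [[0.648, 0.274], [0.635, 0.176], [0.548, 0.188], [0.567, 0.289]]
dock base [[0.66, 0.296], [0.642, 0.172], [0.517, 0.192], [0.537, 0.317]]
bridge corners [[0.688, -0.144], [0.675, -0.276], [0.637, -0.272], [0.653, -0.141]]
rail near ends [[0.518, -0.153], [0.509, -0.25]]
fence nearcorners [[0.524, -0.117], [0.506, -0.258]]
rails inner far, near [[0.647, -0.182], [0.539, -0.17], [0.643, -0.231], [0.536, -0.217]]
```

```bash
cat >> h.py <<'E'
def go(p,yaw,tilt=None):
    s=state();Rc=R.from_euler("xyz",s["eef_rot"]);Rt=R.from_euler("xyz",[np.pi,0,yaw])
    print("now",np.round(s["eef_pos"],4),np.round(s["eef_rot"],4),"t",s["clock"],"F",np.round(s["force"],2),"w",round(s["grip_width"],4))
    print("shift cm",np.round(Rc.inv().apply(np.array(p)-s["eef_pos"])*100,2),"turn",np.round((Rc.inv()*Rt).as_rotvec(),3))
E
python3 -c "
from h import *
go([.46,-.006,.25],.08)"
```

```text
now [ 0.2536 -0.5713  0.2226] [-3.1416e+00 -1.0000e-04 -1.1530e+00] t 0.85 F [-0.24  0.15 -1.11] w 0.0871
shift cm [-43.29 -41.8   -2.74] turn [ 0.    -0.    -1.233]
```

>>> jog_arm(motion=[[[-6,-3,-2.7],[0,0,-0.15]],[[-12,-8,-2.7],[0,0,-0.3]],[[-16,-12.5,-2.7],[0,0,-0.45]],[[-20,-17,-2.7],[0,0,-0.6]],[[-24,-21.5,-2.7],[0,0,-0.75]]], hand=-1)

```text
clock: 1.48
eef_pos: [0.3461, -0.2787, 0.2499]
eef_rot: [3.141, -0.001, -0.398]
force: [0.9, 0.1, 0.5]
grip_width: 0.0868
```

```bash
python3 -c "
from h import *
go([.46,-.006,.25],.08)"
```

```text
now [ 0.3461 -0.2787  0.2499] [ 3.1409e+00 -1.0000e-03 -3.9830e-01] t 1.475 F [0.88 0.12 0.47] w 0.0868
shift cm [ -0.08 -29.55  -0.03] turn [ 0.001 -0.001 -0.478]
```

>>> jog_arm(motion=[[[0,-6,0],[0,0,-0.12]],[[0,-12,0],[0,0,-0.24]],[[0,-18,0],[0,0,-0.36]],[[0,-24,0],[0,0,-0.48]],[[0,-29.5,0],[0,0,-0.48]]])

```text
clock: 2.1
eef_pos: [0.4618, -0.0071, 0.2499]
eef_rot: [3.141, -0.001, 0.079]
force: [0.6, -0.5, -0.1]
grip_width: 0.0869
```

>>> jog_arm(motion=[[[0,0,0],[0,0,0]]])

```text
clock: 2.22
eef_pos: [0.4621, -0.0047, 0.2499]
eef_rot: [-3.141, -0.001, 0.084]
force: [-0.7, -0.3, 0.6]
grip_width: 0.087
```

```bash
python3 - <<'E'
from h import *
go([.48,-.006,.12],.08)
r=camera("wrist");print(r["xyz"],r["orientation"]);np.save("w1.npy",r,allow_pickle=True)
cv2.imwrite("pics/w1.png",r["image"][:,:,::-1])
E
```

```text
now [ 0.4621 -0.0047  0.2499] [-3.1405e+00 -1.1000e-03  8.4100e-02] t 2.225 F [-0.71 -0.31  0.56] w 0.087
shift cm [ 1.75  0.29 12.99] turn [-0.001 -0.001  0.004]
[0.45525713 0.07892647 0.41244206] [ 2.8340642e+00 -1.5462669e-03  8.4224813e-02]
```

View pics/w1.png

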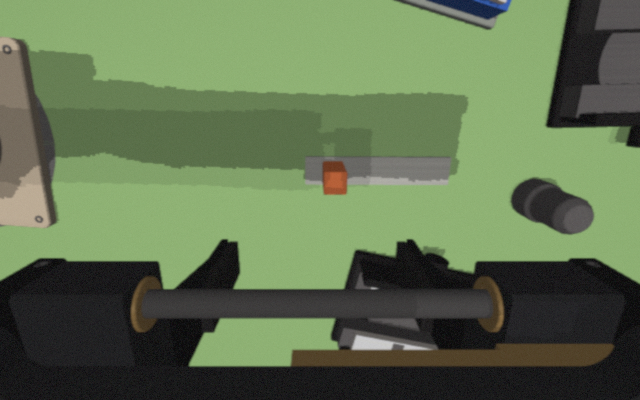

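Wrist view: blade spans (305,157)–(450,186), handle top around (335,184); image right is +x. Handle sits between jaws' line. Measure paddle precisely.

```bash
python3 - <<'E'
from h import *
r=np.load("w1.npy",allow_pickle=True).item()
print("tip corners",np.round(ray(r,[[451,157],[449,185]],.005),4)[:,:2].tolist(),"tail",np.round(ray(r,[[305,156],[304,185]],.005)[:,:2],4).tolist())
hsv=cv2.cvtColor(r["image"],cv2.COLOR_RGB2HSV)
m=(hsv[...,0]<15)&(hsv[...,1]>150);m[250:]=0
ys,xs=np.nonzero(m);print(xs.min(),xs.max(),ys.min(),ys.max())
best=None
from itertools import product
def mask(p):
    P=at(p,[[sx*.013,sy*.013,z] for sx in(-1,1) for sy in(-1,1) for z in(.005,.07)])
    o=np.zeros(m.shape,np.uint8);cv2.fillConvexPoly(o,cv2.convexHull(np.round(proj(r,P)*16).astype(np.int32)),1,shift=4);return o>0
for x,y in product(np.arange(.465,.495,.001),np.arange(-.02,.01,.001)):
    k=mask((x,y,.08));s=(k&m).sum()/(k|m).sum()
    if best is None or s>best[0]:best=(s,x,y)
print(best)
go([best[1],best[2],.03],.08)
E
```

```text
tip corners [[0.6311, 0.0231], [0.6362, -0.0132]] tail [[0.4468, 0.0089], [0.4482, -0.029]]
324 346 162 193
(np.float64(0.7886178861788617), np.float64(0.48100000000000004), np.float64(-0.005999999999999988))
now [ 0.4616 -0.0074  0.2496] [-3.1414e+00 -2.0000e-04  8.0800e-02] t 2.275 F [ 0.44 -1.01 -0.19] w 0.0871
shift cm [1.940e+00 2.000e-02 2.196e+01] turn [-0.    -0.     0.001]
```

>>> jog_arm(motion=[[[2,0,5],[0,0,0]],[[2,0,11],[0,0,0]],[[2,0,16],[0,0,0]],[[2,0,20],[0,0,0]],[[2,0,22],[0,0,0]]])

```text
clock: 2.9
eef_pos: [0.4797, -0.0092, 0.0273]
eef_rot: [3.141, 0.003, 0.075]
force: [-0.5, 0.5, 0.4]
grip_width: 0.0871
```

>>> jog_arm(motion=[[[0,0,0],[0,0,0]],[[0,0,0],[0,0,0]],[[0,0,0],[0,0,0]],[[0,0,0],[0,0,0]],[[0,0,0],[0,0,0]]], hand=1)

```text
clock: 3.52
eef_pos: [0.4815, -0.0077, 0.0299]
eef_rot: [3.141, -0.001, 0.077]
force: [-0.3, 0.3, 0.1]
grip_width: 0.045
```

>>> jog_arm(motion=[[[0,0,0],[0,0,0]],[[0,0,0],[0,0,0]],[[0,0,0],[0,0,0]]])

```text
clock: 3.9
eef_pos: [0.4813, -0.0076, 0.0296]
eef_rot: [3.142, -0.0, 0.077]
force: [0.6, -0.2, -0.4]
grip_width: 0.0257
```

>>> jog_arm(motion=[[[0,0,-4],[0,0,0]],[[0,0,-9],[0,0,0]],[[-2,-4,-14],[0,0,0.04]],[[-4,-9,-17],[0,0,0.08]],[[-6,-14,-17],[0,0,0.12]]])

```text
clock: 4.53
eef_pos: [0.4109, 0.129, 0.2016]
eef_rot: [3.142, -0.004, -0.045]
force: [1.3, 0.8, -1.6]
grip_width: 0.0258
```

>>> jog_arm(motion=[[[-1,-5,0],[0,0,0.04]],[[-2.5,-10,0],[0,0,0.08]],[[-3.5,-13,0],[0,0,0.1]],[[-4,-14,0],[0,0,0.1]],[[-4,-14,0],[0,0,0.1]]])

```text
clock: 5.15
eef_pos: [0.3765, 0.2687, 0.1993]
eef_rot: [3.141, 0.0, -0.142]
force: [0.2, -0.4, -1.9]
grip_width: 0.026
```

```bash
python3 - <<'E'
from h import *
go([.36,.275,.2],-.14)
r=camera("wrist");np.save("w2.npy",r,allow_pickle=True)
cv2.imwrite("pics/w2.png",r["image"][:,:,::-1])
t=camera("top");np.save("t2.npy",t,allow_pickle=True)
for l in["carrier","dock"]:print(l,[(d["conf"],d["at"]) for d in trace("wrist",l)])
E
```

```text
now [0.3765 0.2687 0.1993] [ 3.1411e+00  5.0000e-04 -1.4180e-01] t 5.15 F [ 0.23 -0.4  -1.86] w 0.026
shift cm [-1.72 -0.39 -0.07] turn [ 0.     0.    -0.002]
carrier [(0.97, [554.3, 174.1])]
dock [(0.9, [490.1, 147.7])]
```

View pics/w2.png

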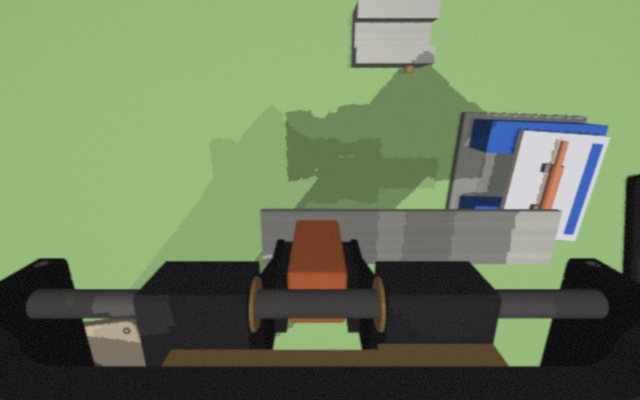

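```bash
python3 - <<'E'
from h import *
r=np.load("w2.npy",allow_pickle=True).item();t=np.load("t2.npy",allow_pickle=True).item()
print(r["xyz"],r["orientation"])
print("wrist carrier -x+y,+x+y,+x-y",np.round(ray(r,[[519,129],[609,136],[575,240]],.064)[:,:2],4).tolist())
# white top mask in top cam -> minAreaRect, at z .064
for n,c,lo in(("top",t,0),("wrist",r,0)):
    hsv=cv2.cvtColor(c["image"],cv2.COLOR_RGB2HSV)
    P=proj(c,[[.595,.235,.06]])[0]
    m=((hsv[...,0]>100)&(hsv[...,0]<130)&(hsv[...,1]>140)&(hsv[...,2]>60)).astype(np.uint8)
    n_,lab,st,ce=cv2.connectedComponentsWithStats(m)
    print(n,P,[(st[i].tolist(),np.round(ce[i]).tolist()) for i in range(1,n_) if st[i,4]>25])
print(np.round(proj(t,at((.595,.237,-.14),[[x,y,.064] for x,y in((-.04,.052),(.04,.052),(.04,-.052),(-.04,-.052))])),1).tolist())
cr=t["image"][185:255,165:260]
cr2=r["image"][90:260,430:630]
h=560
a=cv2.resize(cr,None,fx=5,fy=5,interpolation=cv2.INTER_CUBIC)
b=cv2.resize(cr2,None,fx=2,fy=2,interpolation=cv2.INTER_CUBIC)
o=np.zeros((max(a.shape[0],b.shape[0]),800,3),np.uint8);o[:b.shape[0],:300]=b[:, :300];
cv2.imwrite("pics/c2.png",a[:,:,::-1])
E
```

```text
[0.38885428 0.35204559 0.36169459] [ 2.83258316e+00  3.21170948e-04 -1.41627784e-01]
wrist carrier -x+y,+x+y,+x-y [[0.5654, 0.3001], [0.6464, 0.2823], [0.6261, 0.1812]]
top [215.88442534 212.7276341 ] [([201, 198, 31, 7, 64], [216.0, 201.0]), ([220, 205, 17, 33, 115], [228.0, 229.0]), ([190, 223, 13, 10, 95], [196.0, 228.0])]
wrist [544.48893175 192.08999279] [([471, 120, 136, 34, 2159], [519.0, 133.0]), ([565, 145, 37, 89, 732], [583.0, 188.0]), ([460, 197, 41, 12, 443], [480.0, 202.0])]
[[193.7, 224.6], [198.4, 195.9], [235.9, 200.6], [231.5, 229.4]]
```

View pics/c2.png

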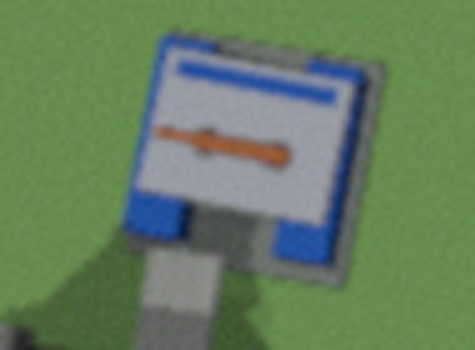

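```bash
python3 - <<'E'
from h import *
from scipy.optimize import least_squares
r=np.load("w2.npy",allow_pickle=True).item();t=np.load("t2.npy",allow_pickle=True).item()
f=lambda c:np.array(c)/5+[165,185]-.4
q=f([[137,190],[167,45],[350,72],[325,225]])
print(np.round(ray(t,q,.064)[:,:2],4).tolist())
O=np.array([[-.04,.052,.064],[.04,.052,.064],[.04,-.052,.064],[-.04,-.052,.064]])
w=np.array([[519,129],[609,136],[575,240]])
for name,fn in (("top",lambda p:(proj(t,at(p,O))-q).ravel()),("wrist",lambda p:(proj(r,at(p,O[:3]))-w).ravel()),
  ("both",lambda p:np.r_[(proj(t,at(p,O))-q).ravel(),(proj(r,at(p,O[:3]))-w).ravel()/2])):
    s=least_squares(fn,[.595,.237,-.15]);print(name,np.round(s.x,4),np.round(s.fun,1))
# wrist white mask edge lines
print("dock base wrist",np.round(ray(r,[[461,112],[586,118],[446,209]],.012)[:,:2],4).tolist())
E
```

```text
[[0.5683, 0.2989], [0.6482, 0.2841], [0.6318, 0.1834], [0.5477, 0.1964]]
top [ 0.599   0.2407 -0.1761] [ 0.  -0.2 -0.3  0.3  0.3  0.9 -0.  -1. ]
wrist [ 0.5961  0.2401 -0.1931] [ 1.6  1.2 -1.  -1.2 -0.7 -0.1]
both [ 0.5973  0.2401 -0.1843] [ 0.1  0.3  0.   0.8  0.6  1.7  0.  -0.3  1.1  0.7 -0.1 -0.9  0.5 -0.3]
dock base wrist [[0.5355, 0.3172], [0.6651, 0.2926], [0.5178, 0.2117]]
```

```bash
python3 - <<'E'
from h import *
r=np.load("w2.npy",allow_pickle=True).item()
for zz in(.160,.165,.1697,.175):
    print(zz,np.round(proj(r,np.vstack([at((.3765,.2687,-.142),[[.15,.018,zz+.005],[.15,-.018,zz+.005]]),at((.3765,.2687,-.142),[[-.035,.018,.1747]])])),1).tolist())
go([.366,.283,.12],-.185)
E
```

```text
0.16 [[550.2, 206.7], [538.4, 257.2], [259.1, 211.6]]
0.165 [[555.6, 209.2], [543.4, 260.8], [259.1, 211.6]]
0.1697 [[561.0, 211.7], [548.2, 264.3], [259.1, 211.6]]
0.175 [[567.4, 214.7], [553.9, 268.4], [259.1, 211.6]]
now [0.3773 0.2676 0.1994] [ 3.1409e+00 -2.0000e-04 -1.4500e-01] t 5.35 F [ 0.84 -0.58 -0.85] w 0.0255
shift cm [-1.34 -1.36  7.94] turn [ 0.001 -0.     0.04 ]
```

>>> jog_arm(motion=[[[-1.3,-1.4,3],[0,0,0.04]],[[-1.3,-1.4,7],[0,0,0.04]],[[-1.3,-1.4,11],[0,0,0.04]],[[-1.3,-1.4,13],[0,0,0.04]],[[-1.3,-1.4,13],[0,0,0.04]]])

```text
clock: 5.98
eef_pos: [0.3653, 0.2834, 0.0684]
eef_rot: [3.14, 0.002, -0.184]
force: [-0.0, 0.6, -1.0]
grip_width: 0.0257
```

>>> jog_arm(motion=[[[0,0,0],[0,0,0]]])

```text
clock: 6.1
eef_pos: [0.3666, 0.2847, 0.0704]
eef_rot: [-3.141, -0.001, -0.184]
force: [-0.2, 1.1, -2.0]
grip_width: 0.0259
```

```bash
python3 - <<'E'
from h import *
go([.4958,.259,.07],-.185)
r=camera("wrist");np.save("w3.npy",r,allow_pickle=True)
cv2.imwrite("pics/w3.png",r["image"][:,:,::-1])
E
```

```text
now [0.3666 0.2847 0.0704] [-3.141e+00 -9.000e-04 -1.837e-01] t 6.1 F [-0.2   1.14 -2.01] w 0.0259
shift cm [13.18  0.16  0.05] turn [-0.001 -0.001  0.001]
```

View pics/w3.png

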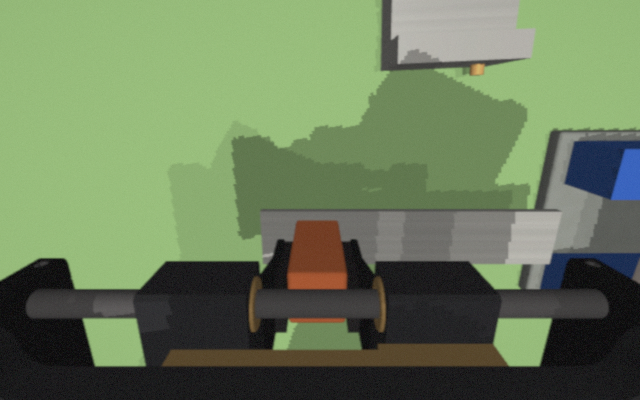

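```bash
python3 - <<'E'
from h import *
r=np.load("w3.npy",allow_pickle=True).item()
for p in((.597,.240,-.185),(.592,.241,-.185)):
    print(np.round(proj(r,at(p,[[-.055,.027,.05],[-.055,.027,.012],[-.055,-.027,.05],[-.055,-.027,.012],[-.065,.063,.012],[-.065,-.063,.012]])),1).tolist())
E
```

```text
[[618.4, 202.5], [570.6, 186.0], [594.6, 282.1], [553.5, 255.0], [568.5, 134.2], [530.7, 296.1]]
[[609.8, 202.3], [563.4, 185.9], [586.8, 282.0], [546.8, 254.9], [561.0, 134.1], [524.3, 296.0]]
```

>>> jog_arm(motion=[[[2.5,0.1,0],[0,0,0]],[[5.5,0.1,0],[0,0,0]],[[8.5,0.1,0],[0,0,0]],[[11.5,0.1,0],[0,0,0]],[[13.1,0.1,0],[0,0,0]]])

```text
clock: 6.78
eef_pos: [0.4964, 0.2592, 0.0704]
eef_rot: [-3.141, -0.001, -0.185]
force: [-0.2, 0.6, -2.1]
grip_width: 0.0256
```

>>> jog_arm(motion=[[[0,0,0],[0,0,0]],[[0,0,0],[0,0,0]]])

```text
clock: 7.02
eef_pos: [0.4934, 0.2604, 0.0698]
eef_rot: [3.142, 0.0, -0.182]
force: [0.4, 0.1, -1.4]
grip_width: 0.0255
```

```bash
python3 - <<'E'
from h import *
go([.4958,.259,.12],-.185)
r=camera("wrist");np.save("w4.npy",r,allow_pickle=True)
cv2.imwrite("pics/w4.png",r["image"][:,:,::-1])
E
```

```text
now [0.4934 0.2604 0.0698] [ 3.1416e+00  2.0000e-04 -1.8180e-01] t 7.025 F [ 0.42  0.14 -1.41] w 0.0255
shift cm [ 0.26  0.1  -5.02] turn [0.    0.    0.003]
```

View pics/w4.png

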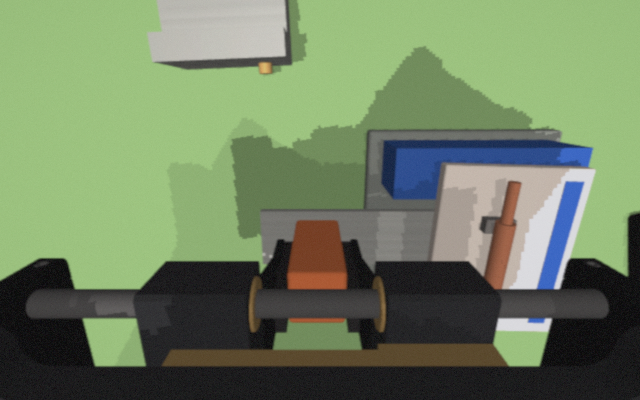

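```bash
python3 - <<'E'
from h import *
from scipy.optimize import least_squares
r=np.load("w4.npy",allow_pickle=True).item()
O=np.array([[-.04,.052,.064],[.04,.052,.064],[.04,-.052,.064]])
w=np.array([[438,164],[595,169],[550,331]])
s=least_squares(lambda p:(proj(r,at(p,O))-w).ravel(),[.597,.24,-.185]);print(np.round(s.x,4),np.round(s.fun,1))
d=s.x[:2]-[.4945,.2602];a=-.183
print("in paddle",d@[np.cos(a),np.sin(a)],d@[-np.sin(a),np.cos(a)],s.x[2]-a)
E
```

```text
[ 0.597   0.2394 -0.1881] [ 3.3  1.9 -2.2 -2.1 -1.3 -0.3]
in paddle 0.10457781612973342 -0.0018386051714630348 -0.005082020833053674
```

>>> jog_arm(motion=[[[0,0,-0.7],[0,0,0]],[[0,0,-1.0],[0,0,0]],[[0,0,-1.2],[0,0,0]],[[0,0,-1.4],[0,0,0]],[[0,0,-1.7],[0,0,0]]])

```text
clock: 7.7
eef_pos: [0.4943, 0.2597, 0.0865]
eef_rot: [3.141, 0.0, -0.183]
force: [0.2, -1.1, -2.0]
grip_width: 0.0257
```

>>> jog_arm(motion=[[[0,0,-0.4],[0,0,0]],[[0,0,-0.9],[0,0,0]],[[0,0,-1.5],[0,0,0]],[[0,0,-2.0],[0,0,0]],[[0,0,-2.2],[0,0,0]]])

```text
clock: 8.32
eef_pos: [0.4946, 0.2599, 0.109]
eef_rot: [-3.141, -0.001, -0.183]
force: [0.4, 0.5, -3.3]
grip_width: 0.0258
```

```bash
python3 - <<'E'
from h import *
go([.4958,.259,.12],-.185)
r=camera("wrist");np.save("w5.npy",r,allow_pickle=True)
r4=np.load("w4.npy",allow_pickle=True).item()
s=camera("scene");p=proj(s,[[.58,.245,.1]])[0].astype(int);print(p)
o=np.zeros((600,640,3),np.uint8)
o[:260]=r["image"][100:360]
c=s["image"][p[1]-45:p[1]+45,p[0]-60:p[0]+60];c=cv2.resize(c,None,fx=3.7,fy=3.7,interpolation=cv2.INTER_CUBIC)
o[265:265+c.shape[0],:c.shape[1]]=c[:335]
cv2.imwrite("pics/w5.png",o[:,:,::-1])
E
```

```text
now [0.4946 0.2599 0.109 ] [-3.1414e+00 -6.0000e-04 -1.8300e-01] t 8.325 F [ 0.36  0.51 -3.29] w 0.0258
shift cm [ 0.13  0.07 -1.1 ] turn [-0.    -0.001  0.002]
[362 135]
```

View pics/w5.png

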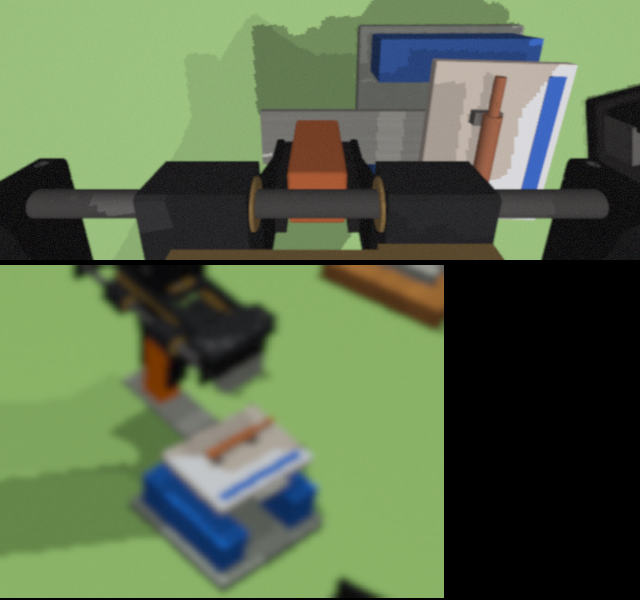

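```bash
cat >> h.py <<'E'
def fitcar(r,w,hx,hy,a,blade_top,O=np.array([[-.04,.052],[.04,.052],[.04,-.052]])):
    "carrier on blade: unknown along, lateral, yaw, droop (rad, about handle) "
    from scipy.optimize import least_squares
    def f(p):
        l,q,y,th=p;c,s=np.cos(y),np.sin(y)
        X=np.c_[l+c*O[:,0]-s*O[:,1],q+s*O[:,0]+c*O[:,1]]
        P=np.c_[X,blade_top+.008-th*X[:,0]]
        return (proj(r,at((hx,hy,a),P))-w).ravel()
    s=least_squares(f,[.1,0,0,0]);return s.x,s.fun
E
python3 - <<'E'
from h import *
r=np.load("w5.npy",allow_pickle=True).item()
x,f=fitcar(r,np.array([[435,159],[577,164],[534,318]]),.4946,.2599,-.183,.0844);print(np.round(x,4),np.round(f,1))
# same model on pre-lift with level plate known: blade_top s.t. plate underside .056
r=np.load("w4.npy",allow_pickle=True).item()
x,f=fitcar(r,np.array([[438,164],[595,169],[550,331]]),.4945,.2602,-.183,.056);print(np.round(x,4),np.round(f,1))
E
```

```text
[ 0.1053 -0.0014 -0.0287  0.0066] [ 0.5  0.3 -0.3 -0.9 -0.2  0.8]
[ 0.1029 -0.0011 -0.0056 -0.0199] [ 1.2  0.9 -0.6 -2.4 -0.7  1.9]
```

>>> jog_arm(motion=[[[0,0.5,-1],[0,0.005,0]],[[-0.3,2,-2.5],[0,0.01,-0.01]],[[-0.6,4.5,-4],[0,0.015,-0.02]],[[-0.9,7.5,-5],[0,0.02,-0.02]],[[-1.2,11,-5.1],[0,0.02,-0.02]]])

```text
clock: 9.05
eef_pos: [0.4625, 0.1534, 0.1606]
eef_rot: [3.142, -0.022, -0.162]
force: [0.4, -0.3, -2.7]
grip_width: 0.0259
```

>>> jog_arm(motion=[[[-0.3,3.5,0],[0,0,-0.01]],[[-0.6,7,0],[0,0,-0.01]],[[-0.9,10.5,0],[0,0,-0.02]],[[-1.2,14,0],[0,0,-0.02]],[[-1.5,17.5,0],[0,0,-0.02]]])

```text
clock: 9.68
eef_pos: [0.4189, -0.0176, 0.1598]
eef_rot: [3.14, -0.021, -0.143]
force: [-0.5, 1.0, -2.6]
grip_width: 0.026
```

>>> jog_arm(motion=[[[-0.3,3.5,0],[0,0,0]],[[-0.6,7,0],[0,0,-0.01]],[[-0.9,9.5,0],[0,0,-0.02]],[[-1,11,0],[0,0,-0.02]],[[-1,11.5,0],[0,0,-0.02]]])

```text
clock: 10.3
eef_pos: [0.3931, -0.1291, 0.1593]
eef_rot: [3.14, -0.02, -0.124]
force: [0.0, 0.0, -3.2]
grip_width: 0.0258
```

```bash
python3 - <<'E'
from h import *
go([.374,-.173,.16],-.12)
r=camera("wrist");np.save("w6.npy",r,allow_pickle=True)
t=camera("top");np.save("t6.npy",t,allow_pickle=True)
o=np.zeros((600,640,3),np.uint8)
o[:300]=r["image"][60:360]
c=cv2.resize(t["image"][165:255,305:425],None,fx=3.3,fy=3.3,interpolation=cv2.INTER_CUBIC)
o[303:600,:396]=c
cv2.imwrite("pics/w6.png",o[:,:,::-1])
E
```

```text
now [ 0.3931 -0.1291  0.1593] [ 3.1404 -0.0202 -0.1237] t 10.3 F [ 0.01  0.01 -3.22] w 0.0258
shift cm [-1.35  4.59 -0.09] turn [ 0.001 -0.02  -0.004]
```

View pics/w6.png

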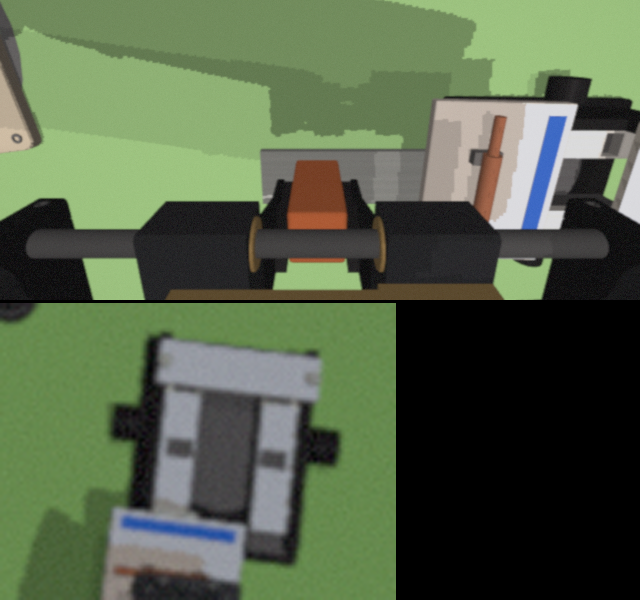

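```bash
python3 - <<'E'
from h import *
from scipy.optimize import differential_evolution
t=np.load("t2.npy",allow_pickle=True).item()
g=cv2.cvtColor(t["image"],cv2.COLOR_RGB2GRAY).astype(np.float32)
B,D=[],[]
e=.004
for x in np.linspace(-.075,.045,40):
    for s in(-1,1): B.append([x,s*(.027+e),.05]);D.append([x,s*(.027-e),.05])
for y in np.linspace(-.05,.05,30):
    B.append([.086-e,y,.08]);D.append([.086+e,y,.08])
for y in np.linspace(-.022,.022,25):
    B.append([.05+e,y,.08]);D.append([.05-e,y,.08])
B,D=np.array(B),np.array(D)
def sm(p,X):
    q=proj(t,at(p,X)).astype(np.float32);return cv2.remap(g,q[:,:1],q[:,1:],cv2.INTER_LINEAR)
f=lambda p:-(sm(p,B)-sm(p,D)).mean()
s=differential_evolution(f,[(.57,.62),(-.22,-.18),(-.2,-.04)],seed=1,tol=1e-6);print(np.round(s.x,4),s.fun)
p=s.x
# cross-profile inner edges at several x using half-max
for x in(-.05,-.02,.0,.035):
    ys=np.linspace(-.06,.06,121);v=sm(p,np.c_[np.full(121,x),ys,np.full(121,.05)]).ravel();print(x,v[::6].astype(int).tolist())
np.save("stage.npy",p)
r=np.load("w6.npy",allow_pickle=True).item()
w=np.array([[434,161],[578,164],[533,318]])
x,fn=fitcar(r,w,.3931,-.1291,-.1237,.1593-.0246);print("carrier on blade",np.round(x,4),np.round(fn,1))
a=p[2];tgt=at(p,[[-.103-.002-.025,0,0]])[0];print("handle stop",tgt)
go([tgt[0],tgt[1],.14],a)
E
```

```text
[ 0.5952 -0.199  -0.1447] -68.45663452148438
-0.05 [54, 143, 155, 156, 156, 143, 54, 25, 30, 39, 39, 38, 30, 30, 70, 147, 156, 156, 156, 129, 41]
-0.02 [53, 139, 157, 153, 152, 146, 65, 59, 69, 72, 73, 71, 70, 70, 90, 150, 156, 156, 158, 134, 45]
0.0 [48, 127, 74, 70, 73, 86, 59, 66, 73, 73, 72, 72, 72, 72, 82, 84, 71, 70, 87, 127, 44]
0.035 [48, 137, 155, 157, 156, 151, 64, 63, 73, 73, 72, 72, 69, 71, 88, 148, 155, 155, 157, 134, 36]
carrier on blade [ 0.1054 -0.0018 -0.026  -0.0157] [ 0.8 -0.8 -1.5 -0.3  0.8  1.3]
handle stop [ 0.46655024 -0.18021703  0.        ]
now [ 0.3934 -0.1285  0.1593] [ 3.1406 -0.0203 -0.1229] t 10.4 F [-0.31  0.35 -2.52] w 0.0258
shift cm [7.86 4.23 2.09] turn [ 0.001 -0.02   0.022]
```

```bash
python3 - <<'E'
from h import *
p=np.load("stage.npy")
tgt=at(p,[[-.1315,0,0]])[0];print(tgt);go([tgt[0],tgt[1],.16],-.13)
t=np.load("t2.npy",allow_pickle=True).item();g=cv2.cvtColor(t["image"],cv2.COLOR_RGB2GRAY).astype(np.float32)
for y in(-.04,.04):
    xs=np.linspace(-.02,.03,51);q=proj(t,at(p,np.c_[xs,np.full(51,y),np.full(51,.05)])).astype(np.float32)
    v=cv2.remap(g,q[:,:1],q[:,1:],cv2.INTER_LINEAR).ravel();print(np.round((xs*(v<113)).sum()/(v<113).sum(),4),xs[v<113].min(),xs[v<113].max())
E
```

```text
[ 0.46506592 -0.18000066  0.        ]
now [ 0.3934 -0.1285  0.1593] [ 3.1406 -0.0203 -0.1229] t 10.4 F [-0.31  0.35 -2.52] w 0.0258
shift cm [7.75 4.23 0.09] turn [ 0.001 -0.02   0.007]
0.002 -0.005000000000000001 0.009000000000000001
0.0015 -0.006 0.009000000000000001
```

>>> jog_arm(motion=[[[1,0.5,0],[0,0,0]],[[3,1.6,0],[0,0,0.007]],[[5.2,2.8,0],[0,0,0.007]],[[7,3.8,0],[0,0,0.007]],[[7.75,4.2,0],[0,0,0.007]]])

```text
clock: 11.02
eef_pos: [0.4661, -0.18, 0.1604]
eef_rot: [-3.141, -0.02, -0.13]
force: [0.0, 0.9, -2.6]
grip_width: 0.026
```

>>> jog_arm(motion=[[[0,0,0.5],[0,0,0]],[[0,0,1.5],[0,0,0]],[[0,0,2.7],[0,0,0]],[[0,0,3.5],[0,0,0]],[[0,0,3.7],[0,0,0]]])

```text
clock: 11.65
eef_pos: [0.4652, -0.1799, 0.123]
eef_rot: [3.141, -0.019, -0.13]
force: [-0.4, -0.6, -2.9]
grip_width: 0.0256
```

```bash
python3 - <<'E'
from h import *
p=np.load("stage.npy")
r=camera("wrist");np.save("w7.npy",r,allow_pickle=True)
tgt=at(p,[[-.1315,0,0]])[0];print(tgt);go([tgt[0],tgt[1],.085],-.13)
cv2.imwrite("pics/w7.png",r["image"][60:360,:,::-1])
E
```

```text
[ 0.46506592 -0.18000066  0.        ]
now [ 0.4654 -0.18    0.1232] [ 3.1409 -0.0194 -0.13  ] t 11.7 F [-0.6   0.5  -2.77] w 0.0261
shift cm [-0.1   0.    3.82] turn [ 0.001 -0.019  0.   ]
```

View pics/w7.png

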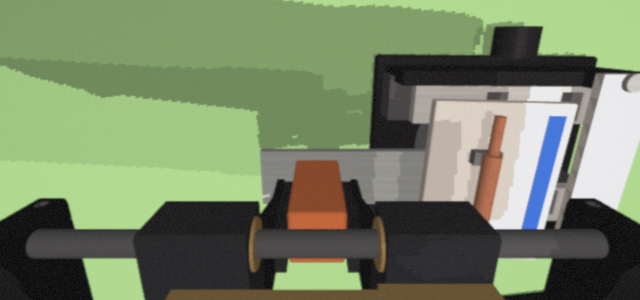

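```bash
python3 - <<'E'
from h import *
p=np.load("stage.npy");r=np.load("w7.npy",allow_pickle=True).item()
print("fence inner top",np.round(proj(r,at(p,[[x,.057,.064] for x in(-.083,-.04,0,.04)])),1).tolist())
print("rail/fence junction",np.round(proj(r,at(p,[[x,.057,.05] for x in(-.083,-.04,0,.04)])),1).tolist())
print("bridge near top",np.round(proj(r,at(p,[[.05,y,.08] for y in(.06,.03,0,-.03)])),1).tolist())
g=cv2.cvtColor(r["image"],cv2.COLOR_RGB2GRAY)
for c in(450,500,540):print(c,g[112:166:2,c].tolist())
for row in(160,180,200,220):print(row,g[row,560:630:2].tolist())
x,fn=fitcar(r,np.array([[434,160],[577,162],[531,318]]),.4654,-.18,-.13,.1232-.0246);print(np.round(x,4),np.round(fn,1))
E
```

```text
fence inner top [[386.8, 141.4], [449.3, 142.2], [507.0, 142.9], [564.2, 143.7]]
rail/fence junction [[382.4, 138.9], [441.4, 139.7], [495.9, 140.4], [549.9, 141.1]]
bridge near top [[599.3, 142.5], [586.8, 187.7], [575.2, 229.3], [564.5, 267.6]]
450 [142, 121, 36, 31, 34, 36, 27, 27, 20, 30, 32, 30, 31, 32, 35, 32, 45, 134, 170, 168, 171, 168, 163, 158, 147, 205, 212]
500 [27, 37, 35, 34, 33, 33, 36, 15, 24, 14, 40, 45, 43, 43, 41, 41, 39, 132, 172, 168, 105, 84, 89, 92, 115, 178, 208]
540 [188, 130, 44, 34, 34, 27, 29, 26, 19, 29, 35, 42, 40, 37, 41, 38, 35, 154, 236, 234, 235, 235, 235, 235, 224, 164, 231]
160 [181, 86, 76, 76, 75, 80, 92, 95, 97, 94, 99, 145, 165, 170, 156, 124, 109, 106, 114, 210, 234, 234, 234, 234, 234, 235, 235, 234, 235, 235, 235, 234, 234, 234, 235]
180 [114, 116, 124, 213, 235, 234, 229, 145, 135, 162, 167, 161, 130, 123, 121, 120, 190, 232, 234, 235, 235, 234, 235, 235, 235, 235, 235, 234, 234, 235, 235, 235, 235, 235, 234]
200 [172, 233, 235, 231, 148, 36, 34, 41, 140, 158, 126, 124, 125, 154, 229, 235, 234, 235, 235, 235, 233, 235, 235, 235, 233, 234, 235, 234, 234, 235, 234, 235, 234, 234, 234]
220 [234, 185, 48, 31, 30, 98, 170, 129, 124, 124, 140, 224, 236, 235, 235, 235, 235, 234, 234, 234, 233, 235, 235, 234, 234, 235, 235, 234, 235, 234, 235, 234, 234, 234, 234]
[ 0.1045 -0.0011 -0.0315 -0.0112] [ 0.3 -1.4 -1.4  0.9  1.3  0.6]
```

```bash
python3 - <<'E'
from h import *
p=np.load("stage.npy");q=at(p,[[.002,-.0016,0]])[0];p=np.array([q[0],q[1],-.131]);np.save("stage2.npy",p);print(p)
r=np.load("w7.npy",allow_pickle=True).item()
print("fence inner top",np.round(proj(r,at(p,[[x,.057,.064] for x in(-.083,-.04,0,.04)])),1).tolist())
print("bridge near top",np.round(proj(r,at(p,[[.05,y,.08] for y in(.06,.03,0,-.03)])),1).tolist())
tgt=at(p,[[-.1315,-.0008,0]])[0];print(tgt);go([tgt[0],tgt[1],.085],-.111)
E
```

```text
[ 0.59693903 -0.20084035 -0.131     ]
fence inner top [[388.3, 145.5], [450.7, 145.4], [508.3, 145.3], [565.5, 145.2]]
bridge near top [[600.7, 144.0], [588.7, 189.1], [577.7, 230.5], [567.5, 268.7]]
[ 0.46646126 -0.18445623  0.        ]
now [ 0.4654 -0.18    0.1232] [ 3.1409 -0.0194 -0.13  ] t 11.7 F [-0.6   0.5  -2.77] w 0.0261
shift cm [0.09 0.42 3.82] turn [ 0.001 -0.019 -0.019]
```

>>> jog_arm(motion=[[[0.1,0.4,0.5],[0,0,-0.019]],[[0.1,0.4,1.4],[0,0,-0.019]],[[0.1,0.4,2.4],[0,0,-0.019]],[[0.1,0.4,3.3],[0,0,-0.019]],[[0.1,0.4,3.7],[0,0,-0.019]]])

```text
clock: 12.32
eef_pos: [0.4665, -0.1841, 0.0859]
eef_rot: [3.141, -0.019, -0.111]
force: [-0.0, 0.7, -2.6]
grip_width: 0.0259
```

```bash
python3 - <<'E'
from h import *
p=np.load("stage2.npy");r=camera("wrist");np.save("w8.npy",r,allow_pickle=True)
s=state()
hx,hy,z=s["eef_pos"]
g=cv2.cvtColor(r["image"],cv2.COLOR_RGB2GRAY)
print("fence",np.round(proj(r,at(p,[[x,.057,.064] for x in(-.083,-.04,0,.04)])),1).tolist())
tgt=at(p,[[-.1065,-.0008,0]])[0];go([tgt[0],tgt[1],.0856],-.111)
# gap column profiles
for c in(450,500,540):print(c,g[120:176:2,c].tolist())
cv2.imwrite("pics/w8.png",cv2.resize(r["image"][100:320,340:640],None,fx=2.6,fy=2.6,interpolation=cv2.INTER_CUBIC)[:,:,::-1])
E
```

```text
fence [[402.2, 149.2], [476.4, 150.5], [544.8, 151.7], [612.4, 152.8]]
now [ 0.4664 -0.1841  0.0858] [ 3.1408 -0.0189 -0.1109] t 12.375 F [-0.57 -0.52 -2.77] w 0.0258
shift cm [2.51 0.09 0.06] turn [ 0.001 -0.019  0.   ]
450 [27, 32, 35, 31, 20, 15, 23, 31, 31, 27, 31, 33, 33, 35, 37, 123, 200, 178, 175, 164, 150, 208, 214, 214, 214, 214, 215, 215]
500 [34, 38, 30, 21, 26, 18, 16, 33, 34, 29, 32, 32, 30, 35, 26, 50, 178, 190, 171, 170, 145, 181, 211, 213, 212, 214, 212, 201]
540 [38, 33, 30, 29, 27, 27, 18, 21, 37, 39, 39, 40, 36, 37, 37, 41, 115, 196, 175, 157, 110, 155, 232, 237, 236, 237, 237, 237]
```

View pics/w8.png

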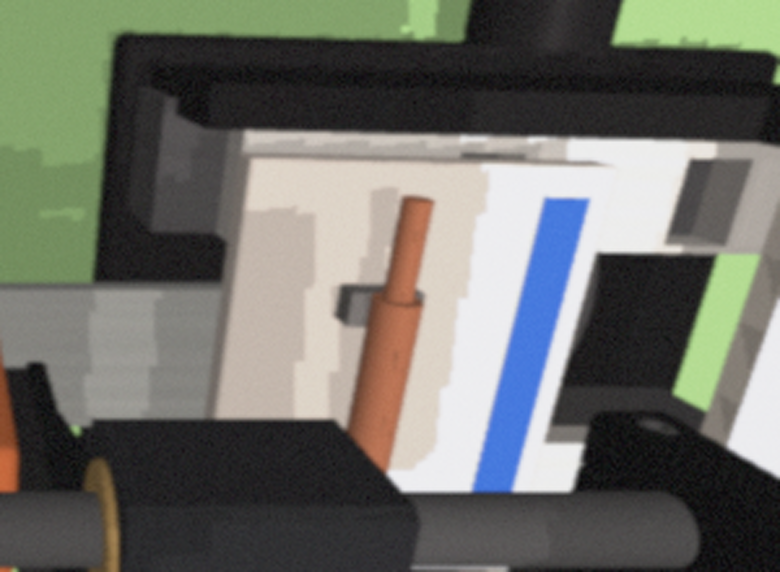

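```bash
python3 - <<'E'
from h import *
p=np.load("stage2.npy");r=np.load("w8.npy",allow_pickle=True).item()
def st(px,z):
    X=ray(r,px,z)[:,:2]-p[:2];c,s=np.cos(p[2]),np.sin(p[2]);return np.round(np.c_[X@[c,s],X@[-s,c]]*1000,1).tolist()
f=lambda c:np.array(c)/2.6+[340,100]
print("fence edge",st([[450,149.5],[540,152]],.064))
print("carrier +y corners",st(f([[250,155],[612,165],[585,250]]),.069))
print("front pocket",st(f([[690,160],[750,163],[668,243],[722,248]]),.05))
print("rear pocket spot",st(f([[465,153],[525,155]]),.05))
print("bridge edge low",st(f([[775,250],[705,440]]),.073))
E
```

```text
fence edge [[-55.4, 57.3], [-2.8, 56.8]]
carrier +y corners [[-64.6, 52.2], [15.6, 51.3], [14.6, 31.9]]
front pocket [[50.5, 49.4], [65.6, 48.9], [51.1, 28.5], [65.3, 27.4]]
rear pocket spot [[-5.1, 50.2], [9.7, 50.0]]
bridge edge low [[54.1, 33.6], [52.6, -13.9]]
```

>>> jog_arm(motion=[[[0.3,0,0],[0,0,0]],[[0.9,0.05,0],[0,0,0]],[[1.6,0.1,0],[0,0,0]],[[2.3,0.1,0],[0,0,0]],[[2.5,0.1,0],[0,0,0]]])

```text
clock: 13.0
eef_pos: [0.4922, -0.188, 0.0873]
eef_rot: [3.141, -0.02, -0.111]
force: [0.7, 0.0, -3.0]
grip_width: 0.0258
```

>>> jog_arm(motion=[[[0,0,0.2],[0,0,0]],[[0,0,0.4],[0,0,0]],[[0,0,0.6],[0,0,0]],[[0,0,0.8],[0,0,0]],[[0,0,1.0],[0,0,0]]])

```text
clock: 13.62
eef_pos: [0.4918, -0.1882, 0.0773]
eef_rot: [3.14, -0.02, -0.111]
force: [0.5, 0.2, -1.5]
grip_width: 0.0254
```

>>> jog_arm(motion=[[[0,0,0.3],[0,0,0]],[[0,0,0.5],[0,0,0]],[[0,0,0.6],[0,0,0]],[[0,0,0.6],[0,0,0]]])

```text
clock: 14.12
eef_pos: [0.4919, -0.1881, 0.0713]
eef_rot: [3.14, -0.02, -0.111]
force: [0.1, -0.7, -3.3]
grip_width: 0.0259
```

```bash
python3 - <<'E'
from h import *
r=camera("wrist");np.save("w9.npy",r,allow_pickle=True)
p=np.load("stage2.npy")
tgt=at(p,[[-.26,0,0]])[0];go([tgt[0],tgt[1],.0700],-.125)
im=r["image"];hsv=cv2.cvtColor(im,cv2.COLOR_RGB2HSV)
m=((hsv[...,0]>100)&(hsv[...,0]<130)&(hsv[...,1]>140)&(hsv[...,2]>60)).astype(np.uint8)
c=max(cv2.findContours(m,0,1)[0],key=cv2.contourArea).reshape(-1,2)
q=cv2.approxPolyDP(c,3,True).reshape(-1,2);print(q.tolist())
def st(px,z):
    X=ray(r,px,z)[:,:2]-p[:2];c,s=np.cos(p[2]),np.sin(p[2]);return np.round(np.c_[X@[c,s],X@[-s,c]]*1000,1).tolist()
print(st(q,.064))
cv2.imwrite("pics/w9.png",im[:,:,::-1])
E
```

```text
now [ 0.4919 -0.1882  0.0713] [ 3.1403 -0.0201 -0.111 ] t 14.175 F [ 0.49  0.96 -1.87] w 0.0259
shift cm [-15.42  -0.42  -0.18] turn [ 0.001 -0.02   0.014]
[[574, 180], [559, 180], [532, 289], [545, 286]]
[[34.9, 43.2], [26.6, 43.1], [27.0, -25.5], [34.6, -23.4]]
```

>>> jog_arm(motion=[[[-1,0,0],[0,0,0]],[[-3.5,-0.1,0],[0,0,0]],[[-6.5,-0.2,0],[0,0,0]],[[-9.5,-0.3,0],[0,0,0]],[[-12.5,-0.4,0],[0,0,0]]])

```text
clock: 14.8
eef_pos: [0.3665, -0.1701, 0.0686]
eef_rot: [3.14, -0.02, -0.111]
force: [0.4, 0.1, -1.3]
grip_width: 0.0261
```

```bash
python3 - <<'E'
from h import *
r=camera("wrist");np.save("w10.npy",r,allow_pickle=True);t=camera("top")
p=np.load("stage2.npy")
tgt=at(p,[[-.225,-.000,0]])[0];go([tgt[0],tgt[1],.0845],-.131)
hsv=cv2.cvtColor(t["image"],cv2.COLOR_RGB2HSV)
m=((hsv[...,0]>100)&(hsv[...,0]<130)&(hsv[...,1]>120)).astype(np.uint8);m[:,:330]=0;m[:,420:]=0
ys,xs=np.nonzero(m);print(len(xs))
X=ray(t,[[xs.mean(),ys.mean()]],.064)[0,:2]-p[:2];c,s=np.cos(p[2]),np.sin(p[2]);print("stripe centre top",X@[c,s],X@[-s,c])
o=np.zeros((600,640,3),np.uint8);o[:300]=r["image"][60:360]
o[303:600,:396]=cv2.resize(t["image"][165:255,305:425],None,fx=3.3,fy=3.3,interpolation=cv2.INTER_CUBIC)
cv2.imwrite("pics/w10.png",o[:,:,::-1])
E
```

```text
now [ 0.3647 -0.1703  0.0682] [ 3.1389 -0.0175 -0.1125] t 14.9 F [ 0.54 -0.67 -1.47] w 0.0257
shift cm [ 0.95  0.01 -1.61] turn [ 0.003 -0.017  0.019]
88
stripe centre top 0.027920175730589115 0.0009334040235980841
```

View pics/w10.png

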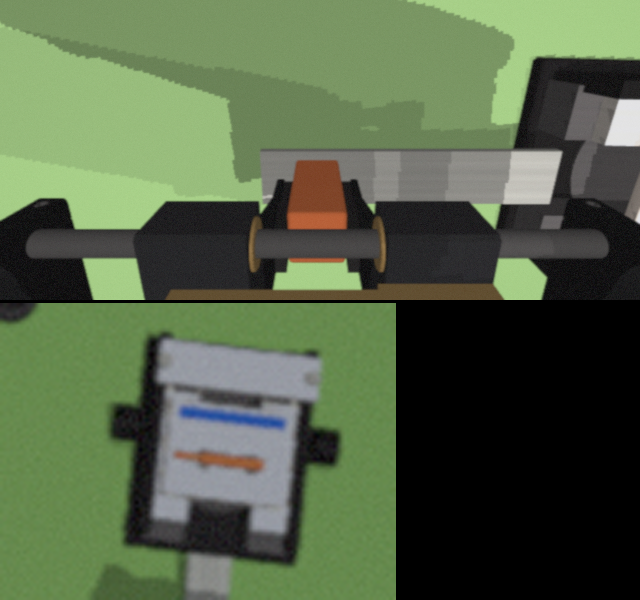

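>>> jog_arm(motion=[[[0,0,-0.6],[0.003,-0.008,0.01]],[[0,0,-1.2],[0.003,-0.017,0.019]],[[0,0,-1.6],[0.003,-0.017,0.019]],[[0.3,0,-1.65],[0.003,-0.017,0.019]],[[0.3,0,-1.65],[0.003,-0.017,0.019]]])

```text
clock: 15.52
eef_pos: [0.3711, -0.1705, 0.0853]
eef_rot: [-3.139, -0.003, -0.13]
force: [-0.4, -0.4, -1.4]
grip_width: 0.026
```

```bash
cat >> h.py <<'E'
def stat():
    p=np.load("stage2.npy");c,s=np.cos(p[2]),np.sin(p[2])
    S=state();d=S["eef_pos"][:2]-p[:2];print("handle in stage mm",np.round([d@[c,s]*1000,d@[-s,c]*1000],1))
    t=camera("top");hsv=cv2.cvtColor(t["image"],cv2.COLOR_RGB2HSV)
    m=((hsv[...,0]>100)&(hsv[...,0]<130)&(hsv[...,1]>120)).astype(np.uint8);m[:,:330]=0;m[:,420:]=0
    ys,xs=np.nonzero(m);X=ray(t,[[xs.mean(),ys.mean()]],.064)[0,:2]-p[:2]
    pol=np.polyfit(xs,ys,1)[0];print("stripe n",len(xs),"xy mm",np.round([X@[c,s]*1000,X@[-s,c]*1000],1),"slope",round(pol,3))
E
python3 - <<'E'
from h import *
stat()
p=np.load("stage2.npy");tgt=at(p,[[-.195,0,0]])[0];go([tgt[0],tgt[1],.0846],-.131)
r=camera("wrist");s=state();x,y,z=s["eef_pos"];a=s["eef_rot"][2]
im=r["image"];print("pred tip",np.round(proj(r,at((x,y,a),[[.15,.018,z-.0246],[.15,-.018,z-.0246],[.15,0,z-.0246]])),1).tolist())
g=cv2.cvtColor(im,cv2.COLOR_RGB2GRAY)
print(g[200:224,520].tolist(), g[225,540:575].tolist())
E
```

```text
handle in stage mm [-227.9    0.6]
stripe n 90 xy mm [24.   0.2] slope -0.099
now [ 0.3708 -0.1705  0.0852] [-3.1393e+00 -2.8000e-03 -1.2970e-01] t 15.575 F [-0.79  0.35 -1.71] w 0.0257
shift cm [3.31 0.06 0.06] turn [-0.002 -0.003  0.001]
pred tip [[559.8, 211.5], [547.2, 263.9], [553.4, 238.4]]
[27, 28, 34, 27, 32, 27, 31, 36, 55, 79, 110, 153, 185, 193, 194, 196, 197, 197, 194, 197, 196, 198, 201, 202] [197, 196, 197, 198, 197, 197, 197, 196, 199, 198, 198, 197, 197, 198, 196, 198, 197, 193, 172, 132, 106, 96, 94, 95, 97, 98, 95, 99, 95, 91, 87, 90, 78, 68, 70]
```

>>> jog_arm(motion=[[[0.8,0,0.1],[0,0,0]],[[1.6,0,0.15],[0,0,0]],[[2.3,0.05,0.15],[0,0,0]],[[2.8,0.05,0.15],[0,0,0]],[[2.8,0.05,0.15],[0,0,0]]])

```text
clock: 16.25
eef_pos: [0.3988, -0.1746, 0.0839]
eef_rot: [-3.139, -0.003, -0.13]
force: [-0.5, 0.0, -0.9]
grip_width: 0.0259
```

```bash
cat >> h.py <<'E'
def stat():
    p=np.load("stage2.npy");c,s=np.cos(p[2]),np.sin(p[2])
    S=state();d=S["eef_pos"][:2]-p[:2];print("t",S["clock"],"tip in stage mm",np.round([d@[c,s]*1000+150,d@[-s,c]*1000],1),"z",S["eef_pos"][2],"F",np.round(S["force"],1))
    for n in("top","scene"):
        t=camera(n);im=t["image"].astype(int);m=((im[...,2]-im[...,0]>60)).astype(np.uint8)
        b=proj(t,at(p,[[.03,0,.064]]))[0];k=np.zeros_like(m);cv2.circle(k,tuple(int(v) for v in b),28,1,-1);m&=k
        nl,lab,st,ce=cv2.connectedComponentsWithStats(m);i=1+np.argmax(st[1:,4])
        X=ray(t,[ce[i]],.064)[0,:2]-p[:2];ys,xs=np.nonzero(lab==i)
        print(n,"stripe n",st[i,4],"xy mm",np.round([X@[c,s]*1000,X@[-s,c]*1000],1),"slope",round(np.polyfit(xs,ys,1)[0],3))
E
python3 -c "
from h import *
stat()"
```

```text
t 16.25 tip in stage mm [-49.8   0.1] z 0.0838709885182504 F [-0.5  0.  -0.9]
top stripe n 98 xy mm [28.8  1. ] slope 0.122
scene stripe n 74 xy mm [29.9 -1. ] slope -0.707
```

>>> jog_arm(motion=[[[0.4,0,0],[0,0,0]],[[0.8,0,0],[0,0,0]],[[1.2,0,0],[0,0,0]],[[1.6,0,0],[0,0,0]],[[2.0,0,0],[0,0,0]]])

```text
clock: 16.98
eef_pos: [0.4185, -0.1773, 0.0839]
eef_rot: [-3.14, -0.003, -0.13]
force: [-1.4, 0.1, -1.8]
grip_width: 0.0258
```

```bash
python3 -c "
from h import *
stat()"
```

```text
t 16.975 tip in stage mm [-30.  -0.] z 0.0839392239130246 F [-1.4  0.1 -1.8]
top stripe n 98 xy mm [39.3  1.9] slope 0.115
scene stripe n 36 xy mm [39.1  0.1] slope -0.725
```

>>> jog_arm(motion=[[[0.3,0,0],[0,0,0]],[[0.6,0,0],[0,0,0]],[[0.9,0,0],[0,0,0]],[[1.2,0,0],[0,0,0]],[[1.4,0,0],[0,0,0]]])

```text
clock: 17.7
eef_pos: [0.4324, -0.1791, 0.084]
eef_rot: [-3.14, -0.003, -0.13]
force: [-0.0, 0.1, -1.3]
grip_width: 0.0259
```

>>> jog_arm(motion=[[[0.1,0,0],[0,0,0]],[[0.2,0,0],[0,0,0]],[[0.3,0,0],[0,0,0]]])

```text
clock: 18.08
eef_pos: [0.4352, -0.1796, 0.084]
eef_rot: [-3.14, -0.003, -0.13]
force: [-0.7, 1.0, -1.3]
grip_width: 0.0261
```

```bash
python3 -c "
from h import *
stat()"
```

```text
t 18.075 tip in stage mm [-13.1  -0. ] z 0.08404628263814568 F [-0.7  1.  -1.3]Traceback (most recent call last):
  File "<string>", line 3, in <module>
    stat()
    ~~~~^^
  File "h.py", line 42, in stat
    nl,lab,st,ce=cv2.connectedComponentsWithStats(m);i=1+np.argmax(st[1:,4])
                                                         ~~~~~~~~~^^^^^^^^^^
    return _wrapfunc(a, 'argmax', axis=axis, out=out, **kwds)
    return bound(*args, **kwds)
ValueError: attempt to get argmax of an empty sequence
```

>>> jog_arm(motion=[[[0.1,0,0],[0,0,0]],[[0.2,0,0],[0,0,0]],[[0.3,0,0],[0,0,0]]])

```text
clock: 18.5
eef_pos: [0.4382, -0.18, 0.0841]
eef_rot: [-3.14, -0.003, -0.13]
force: [-1.4, 0.3, -1.0]
grip_width: 0.0259
```

>>> jog_arm(motion=[[[0.1,0,0],[0,0,0]],[[0.2,0,0],[0,0,0]]])

```text
clock: 18.75
eef_pos: [0.44, -0.1801, 0.084]
eef_rot: [-3.14, -0.002, -0.13]
force: [-4.0, 0.8, -0.1]
grip_width: 0.0258
```

>>> jog_arm(motion=[[[0.05,0,0],[0,0,0]],[[0.1,0,0],[0,0,0]]])

```text
clock: 19.0
eef_pos: [0.4402, -0.1801, 0.0837]
eef_rot: [-3.14, -0.001, -0.13]
force: [-6.7, 1.0, 0.4]
grip_width: 0.026
```

```bash
python3 - <<'E'
from h import *
from scipy.optimize import least_squares
p=np.load("stage2.npy");c,s=np.cos(p[2]),np.sin(p[2])
# triangulate the copper pin from top+scene: z drop relative to w10-time is the check
def pin(n):
    t=camera(n);hsv=cv2.cvtColor(t["image"],cv2.COLOR_RGB2HSV)
    m=((hsv[...,0]<18)&(hsv[...,1]>90)).astype(np.uint8)
    b=proj(t,at(p,[[.03,0,.07]]))[0];k=np.zeros_like(m);cv2.circle(k,tuple(int(v) for v in b),22,1,-1);m&=k
    ys,xs=np.nonzero(m);return t,np.array([xs.mean(),ys.mean()]),len(xs)
(t,a,na),(u,b,nb)=pin("top"),pin("scene")
S=least_squares(lambda X:np.r_[proj(t,X)[0]-a,proj(u,X)[0]-b],[.6,-.2,.07]);d=S.x[:2]-p[:2]
print(na,nb,"pin",np.round(S.x,4),"stage",d@[c,s],d@[-s,c],np.round(S.fun,2));print(state()["force"])
r=camera("wrist");np.save("w11.npy",r,allow_pickle=True)
g=cv2.cvtColor(r["image"],cv2.COLOR_RGB2GRAY)
for row in(190,205,215,225):print(row,g[row,535:600:2].tolist())
E
```

```text
62 49 pin [ 0.6205 -0.1992  0.0628] stage 0.023162570051198268 0.004707913576170324 [ 0.18  0.14  0.23 -0.02]
[-5.08756939  0.7285981   0.70182728]
190 [237, 237, 237, 237, 237, 237, 237, 237, 237, 237, 230, 149, 120, 122, 116, 193, 235, 237, 237, 237, 238, 237, 237, 237, 237, 237, 237, 237, 236, 236, 237, 237, 237]
205 [72, 75, 72, 72, 72, 72, 71, 75, 74, 103, 111, 124, 130, 189, 235, 237, 237, 237, 237, 237, 237, 236, 237, 236, 236, 236, 237, 237, 238, 236, 236, 236, 235]
215 [206, 207, 206, 207, 206, 207, 205, 206, 206, 205, 204, 205, 207, 228, 236, 237, 236, 237, 237, 237, 237, 237, 237, 236, 237, 236, 236, 237, 237, 237, 237, 231, 145]
225 [212, 210, 210, 209, 213, 211, 210, 210, 210, 212, 210, 212, 232, 237, 237, 237, 236, 237, 237, 236, 237, 237, 237, 237, 236, 237, 236, 237, 236, 237, 237, 236, 236]
```

```bash
python3 - <<'E'
from h import *
from scipy.optimize import least_squares
q=[]
cal={n:{k:v for k,v in camera(n).items()} for n in("top","scene")}
for n in("top","scene"):
    t=cal[n];hsv=cv2.cvtColor(cv2.imread(f"pics/{n}0.png"),cv2.COLOR_BGR2HSV)
    m=((hsv[...,0]<18)&(hsv[...,1]>90)).astype(np.uint8)
    b=proj(t,[[.597,.24,.07]])[0];k=np.zeros_like(m);cv2.circle(k,tuple(int(v) for v in b),22,1,-1);m&=k
    ys,xs=np.nonzero(m);q.append(np.array([xs.mean(),ys.mean()]));print(len(xs))
t,u=cal["top"],cal["scene"]
S=least_squares(lambda X:np.r_[proj(t,X)[0]-q[0],proj(u,X)[0]-q[1]],[.6,.24,.07]);print("dock pin",S.x,S.fun)
r=np.load("w11.npy",allow_pickle=True).item();p=np.load("stage2.npy")
for X,n in((-.0085,"tip contact"),):
  for z in(.050,.056,.058,.064):
    L=proj(r,at(p,[[X,.052,z],[X,.0,z]]));f=lambda row:np.interp(row,L[:,1],L[:,0]);print(z,np.round([f(190),f(205),f(225)],1))
print("plate +y corner px z.058/.064",np.round(proj(r,at(p,[[-.0085,.052,.058],[-.0085,.052,.064]])),1).tolist())
cv2.imwrite("pics/w11.png",r["image"][:,:,::-1])
g=cv2.cvtColor(r["image"],cv2.COLOR_RGB2GRAY)
for c in(580,600,620):print(c,g[140:176,c].tolist())
E
```

```text
65
32
dock pin [0.5899548  0.24522853 0.0690883 ] [ 0.34016742  0.33653422  0.56749135 -0.1030696 ]
0.05 [553.7 550.2 545.6]
0.056 [561.2 557.6 552.9]
0.058 [563.8 560.2 555.4]
0.064 [571.9 568.2 563.2]
plate +y corner px z.058/.064 [[571.8, 156.5], [579.7, 158.3]]
580 [38, 39, 41, 42, 41, 40, 40, 39, 43, 76, 153, 227, 236, 228, 205, 167, 141, 171, 227, 236, 236, 236, 237, 236, 235, 237, 237, 237, 237, 236, 236, 236, 237, 237, 237, 237]
600 [36, 37, 40, 39, 41, 30, 30, 38, 41, 59, 144, 224, 236, 235, 229, 195, 148, 167, 225, 236, 237, 237, 236, 236, 236, 237, 236, 236, 237, 237, 236, 237, 236, 236, 236, 236]
620 [39, 36, 42, 36, 41, 45, 36, 39, 32, 59, 145, 223, 236, 235, 230, 202, 156, 169, 220, 234, 236, 235, 237, 236, 235, 236, 235, 236, 235, 234, 233, 231, 231, 231, 232, 229]
```

>>> jog_arm(motion=[[[-1,0,0],[0,0,0]],[[-3,0,0],[0,0,0]],[[-5.5,0,0],[0,0,0]],[[-8,0,0],[0,0,0]],[[-9.5,0,-0.5],[0,0,0]]])

```text
clock: 19.88
eef_pos: [0.3456, -0.1679, 0.0886]
eef_rot: [-3.14, -0.003, -0.13]
force: [0.2, -0.9, -2.1]
grip_width: 0.0259
```

>>> jog_arm(motion=[[[0,0,-2],[0,0,0]],[[0,0,-5],[0,0,0]],[[0,0,-8],[0,0,0]],[[0,-2,-9],[0,0,0]],[[0,-5,-9],[0,0,0]]])

```text
clock: 20.5
eef_pos: [0.3534, -0.1175, 0.1791]
eef_rot: [-3.14, -0.004, -0.131]
force: [-0.2, 0.6, -1.8]
grip_width: 0.0259
```

```bash
python3 - <<'E'
from h import *
go([.47,-.005,.06],.06)
E
```

```text
now [ 0.3534 -0.1175  0.1791] [-3.1402 -0.0044 -0.1309] t 20.5 F [-0.17  0.56 -1.8 ] w 0.0259
shift cm [ 10.04 -12.66  11.97] turn [-0.001 -0.005 -0.191]
```

>>> jog_arm(motion=[[[2,-4,0],[-0.001,-0.002,-0.05]],[[5,-8,0],[-0.001,-0.004,-0.1]],[[8,-11.5,2],[-0.001,-0.004,-0.15]],[[10,-12.7,6],[-0.001,-0.004,-0.19]],[[10,-12.7,10],[-0.001,-0.004,-0.19]]])

```text
clock: 21.12
eef_pos: [0.4697, -0.0025, 0.078]
eef_rot: [-3.138, -0.0, 0.063]
force: [-0.1, -0.0, -1.8]
grip_width: 0.026
```

>>> jog_arm(motion=[[[0,0,2],[0,0,0]],[[0,0,3.5],[0,0,0]],[[0,0,4.2],[0,0,0]],[[0,0,4.6],[0,0,0]],[[0,0,4.8],[0,0,0]]])

```text
clock: 21.75
eef_pos: [0.4695, -0.0056, 0.0319]
eef_rot: [-3.141, -0.0, 0.06]
force: [1.2, 0.3, -0.8]
grip_width: 0.0261
```

>>> jog_arm(motion=[[[0,0,0],[0,0,0]]])

```text
clock: 21.88
eef_pos: [0.4693, -0.0055, 0.0318]
eef_rot: [-3.141, 0.0, 0.06]
force: [0.7, -0.4, -1.5]
grip_width: 0.026
```

Down the last 2 mm slowly, then release and rise.

>>> jog_arm(motion=[[[0,0,0.1],[0,0,0]],[[0,0,0.15],[0,0,0]],[[0,0,0.2],[0,0,0]],[[0,0,0.22],[0,0,0]],[[0,0,0.22],[0,0,0]]])

```text
clock: 22.5
eef_pos: [0.469, -0.0054, 0.0296]
eef_rot: [-3.141, 0.001, 0.06]
force: [-3.2, -0.1, 5.7]
grip_width: 0.0255
```

>>> jog_arm(motion=[[[0,0,0],[0,0,0]],[[0,0,0],[0,0,0]],[[0,0,0],[0,0,0]],[[0,0,0],[0,0,0]],[[0,0,0],[0,0,0]]], hand=-1)

```text
clock: 23.12
eef_pos: [0.469, -0.0054, 0.0292]
eef_rot: [-3.141, 0.001, 0.06]
force: [0.3, -0.3, 0.7]
grip_width: 0.0677
```

>>> jog_arm(motion=[[[0,0,-1],[0,0,0]],[[0,0,-4],[0,0,0]],[[0,0,-9],[0,0,0]],[[0,0,-14],[0,0,0]],[[0,0,-18],[0,0,0]]])

```text
clock: 23.75
eef_pos: [0.4693, -0.0051, 0.2119]
eef_rot: [3.142, -0.001, 0.061]
force: [0.3, -0.7, -0.1]
grip_width: 0.0868
```

```bash
python3 - <<'E'
from h import *
go([.47,-.005,.2],.06)
r=camera("wrist");g=trace("wrist","paddle");print([(d["conf"],d["at"],d["mask"].sum()) for d in g])
hsv=cv2.cvtColor(r["image"],cv2.COLOR_RGB2HSV);m=(hsv[...,0]<15)&(hsv[...,1]>150);m[255:]=0
ys,xs=np.nonzero(m);print("orange",len(xs),xs.min(),xs.max(),ys.min(),ys.max())
P=proj(r,at((.4693,-.0055,.06),[[a*.013,b*.013,z] for a in(-1,1) for b in(-1,1) for z in(.005,.07)]));print("pred",P.min(0),P.max(0))
from scipy.optimize import least_squares
q=[];cs=[]
p=np.load("stage2.npy")
for n in("top","scene"):
    t=camera(n);h=cv2.cvtColor(t["image"],cv2.COLOR_RGB2HSV);m=((h[...,0]<18)&(h[...,1]>90)).astype(np.uint8)
    b=proj(t,at(p,[[.03,0,.07]]))[0];k=np.zeros_like(m);cv2.circle(k,tuple(int(v) for v in b),22,1,-1);ys,xs=np.nonzero(m&k);q.append([xs.mean(),ys.mean()]);cs.append(t)
S=least_squares(lambda X:np.r_[proj(cs[0],X)[0]-q[0],proj(cs[1],X)[0]-q[1]],[.6,-.2,.07]);print("pin",S.x)
E
```

```text
now [ 0.4693 -0.0051  0.2119] [ 3.1415e+00 -9.0000e-04  6.0700e-02] t 23.75 F [ 0.31 -0.72 -0.08] w 0.0868
shift cm [ 0.07 -0.01  1.19] turn [ 0.    -0.001  0.001]
[(0.69, [357.0, 175.0], np.int64(5327)), (0.22, [414.6, 340.3], np.int64(529))]
orange 849 304 328 164 199
pred [302.61942088 163.24342264] [329.61195964 201.86936183]
pin [ 0.62046765 -0.19876009  0.06223541]
```

Paddle stands flat where released (handle matches prediction); the carrier is still home.

```bash
python3 -c "
from rig import sign_off
print(sign_off())"
```

```text
the job is handed in; nothing more can be done
None
```

The job is done and handed in at about 24 s of the 70 s allowed; no verdict is reported. I lifted the carrier off the dock on the paddle and set it on its feet near the load point. I then drew the blade out, pushed the carrier along the channel until it dropped home, and laid the paddle on open bench and let go.

**Carrier home:** The carrier stopped firmly at about +32 mm past the load point, with 5–7 N of push. The pin triangulated 6.3 mm lower than at the start on the dock. After I withdrew the paddle it was still down, reading about 7 mm lower. I did not measure the carrier's tilt separately once it was home.

**Paddle:** The wrist camera shows the handle upright where I released it, within about 1–3 pixels of where it should be if the paddle is flat. It lies clear of the dock and stage.

**Disagreements:**
- The top and wrist cameras differed on the stage by about 2 mm and 0.015 rad. I used the wrist camera, after which the bridge edge still read 1–3 mm off.
- The blade drooped about 0.03 rad under load, and I corrected it with a small tool tilt.

I did not measure the V-block, lens and mouse again at the end, but no move went near them.

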